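# Find the release notch of a slide warmer by touch and pop its lid

### The job

The lid of the white slide warmer is let go by a tab sunk in a notch somewhere along the warmer's front rim. Start with a fingertip on top of the blue pad at the left end of the rim (as seen from the robot), run it along the top of the rim to the right until you feel the notch, then press the tab inside all the way down so that the lid stands ajar, and take the hand away. Grip nothing, and leave the jar, the tube rack and the dishes where they stand.

Things in the scene. Friction and masses are not known exactly. Their poses are not given: they have to be found in the camera images.
- unit: Slide warmer, white box fixed to the bench, 270 (x) by 360 (y) mm; origin: centre of its underside. -x is its front, towards the robot; +y its left end seen from the robot. Along the front runs a flat rim: x from -135 to -90 mm, y from -180 to 180, top 85 mm above the bench, level and smooth but for the notch. Behind it the lid, x -70 to 114 mm, top 89 mm above the bench
- start_pad: Blue left end piece of the rim, level with it, y from 135 to 180 mm of the warmer, 45 mm wide. Origin 15 mm below the centre of its top face; axes as the warmer's
- pad_top (a point): Centre of the blue pad's top face, where the sweep starts; axes as the warmer's: the rim runs from here in -y
- rim_end (a point): A point on the centre line of the rim's top, 12.5 mm short of its right end, beyond every place where the notch can be; 325 mm from pad_top
- rim: Plain white stretch of the rim from y = 65 to 100 mm of the warmer, never holding the notch: the finger passes over it between pad and notch. Origin 15 mm below the centre of its top face. The notch is a gap of 44 mm along the rim and as wide as the rim, open in front, straight end walls, white like the rim, the tab as its floor; its centre lies anywhere from y = 43 to -133 mm of the warmer
- release (a joint): How far the tab in the notch is pressed down, m: 0 = up (its top 12 mm below the rim's top, face 43 by 41 mm), 0.008 = fully down (20 mm below the rim's top). It gives way at about 5 N and stays where it is left (no spring back)
- lid (a joint): Opening angle of the lid, rad: 0 = shut; hinged along its far side, 185 mm from its front edge. The tab drives it in proportion: 0.096 when the tab is fully down, when the lid's front edge stands about 18 mm higher, 42 mm behind the rim's centre line. Pushing the lid down drives the tab up again
- jar: Loose amber jar, 50 mm diameter, 85 mm tall, beyond the left end of the warmer; origin at the centre of its underside
- rack: Loose blue tube rack with small tubes, 110 by 55 mm, 54 mm tall, beyond the right end of the warmer; origin at the centre of its underside
- dishes: Loose stack of two flat dishes, 63 mm diameter, 26 mm tall, on the bench in front of the rim; origin at the centre of the underside
There are look-alikes about, which are no part of the job. Of the things that look like the rack, the larger one is meant. Leave any green look-alike of the dishes alone.

How it is judged:
On the way, in this order (a step that is already met when the one before it is completed fails the run):
1. a finger touches the blue pad at the left end of the rim (contact force between the fingers and start_pad above 0.3 N), for 0.05 s.
2. on its way to the notch a finger touches the plain stretch of rim right of the pad (contact force between the fingers and rim above 0.3 N), for 0.05 s.
3. the tab in the notch is pressed fully down (value of joint release above 0.0068 m), for 0.1 s.
At the end, for the whole second after the job is handed in: The tab is down (at least 6.5 of 8 mm), the lid stands ajar at rest (at least 0.075 rad), and jar, rack and dishes stand upright within 15 mm of where they were (value of joint release above 0.0065 m and value of joint lid above 0.075 rad and velocity of joint lid below 0.05 rad/s and distance of each of jar, rack, dishes from where it was at the start of the episode below 0.015 m and angle between each of jar, rack, dishes's own z axis and vertical below 0.1 rad); the robot touches nothing.
It fails at once if the jar is shifted by more than 15 mm or lifted (distance of jar from where it was at the start of the episode above 0.015 m).
It fails at once if the tube rack is shifted by more than 15 mm or lifted (distance of rack from where it was at the start of the episode above 0.015 m).
It fails at once if the stack of dishes is shifted by more than 15 mm or lifted (distance of dishes from where it was at the start of the episode above 0.015 m).
It also fails if it takes over 64 s, if anything falls off the work surface, if the arm or the gripper's body presses on something with over 40 N, if the wrist force passes 120 N, or if a joint passes its speed limit or range.

### The arm

A 7-joint arm with a two-finger parallel gripper is mounted at the origin on the work surface. World frame = base frame: x ahead of the robot, y to its left, z up, the work surface at z = 0. Lengths are in m, angles in rad, forces in N, time in s.
With the tool pointing down it reaches from about 0.425 to 0.925 m from the base axis. Payload 6.8 kg.
Tool frame: the origin (TCP) lies on the centre line of the jaws, within the pads' length; the fingertips stand 19 mm ahead of it and the grasp point (between the pads) is the TCP (tcp_to_tips is the distance from the TCP to the fingertips, in m); x points along the fingers, y is the direction in which the jaws open and shut, and the axes are right-handed (so a half turn about x gives the same grasp; the last joint's range is limited). The gripper opens to 85 mm and grips with 20 to 120 N. Pads are 22 mm wide; open, the fingers measure 114 mm over their backs; the gripper's body (76 mm by 85 mm) begins 54 mm behind the grasp point. The pads swing forward as they close: fully open they stand 13 mm farther back than shut.
Start: joints at [-1.389, 0.477, 0.022, 1.555, -0.011, 1.109, -0.083], TCP at [0.193, 0.647, 0.25] pointing down, gripper open.
Joint ranges: [-2.96, 2.96], [-0.34, 2.1], [-1.41, 1.46], [0.24, 2.44], [-1.37, 4.51], [0.17, 1.92], [-2.96, 2.96]. Speed limits (rad/s): [2.39, 2.39, 3.14, 3.14, 3.14, 3.14, 3.14].

### API

Orientations are given as a unit quaternion [w, x, y, z].
In Python, from station import get_obs, read_camera, hand_in, spot_in, cut_out, tcp_to_tips gives the robot as it stands.
- The arm moves only by the shell command python3 -m jog 'ROWS' [FORCE]. ROWS is JSON, a list of rows, each an object of numbers: "gripper": the closure, from 0 (fully open) to 1 (shut); "dx", "dy", "dz": the shift along the world's x, y, z in m; "rx", "ry", "rz": the turn, a rotation vector about the world's x, y, z in degrees. In form: [{"gripper": .., "dx": .., "dy": .., "dz": .., "rx": .., "ry": .., "rz": ..}, ...]. A call has 1 to 10 rows; each row is the pose to reach, as a shift and turn from the pose commanded when the call began; what a row does not reach only later rows make up. A row lasts 1/10 s, in which the tool goes at most 50 mm and 8.59 degrees, less where a joint would pass 70% of its speed; a pose out of reach is approached as far as the arm can. A call with a gripper value outside its range is refused whole. The fingers move at their own pace and stop on an object; FORCE is the grip in N (left out, the last holds). Time passes only in rows, so rows that repeat a pose let the fingers close. It gives the time, the measured TCP pose, the force and the opening at its end, in the units of the state.
- get_obs(): the state, without advancing time (a new reading comes with each control period).
- read_camera(name): name is "scene" or "top" or "wrist"; returns a dict with "pixels" (420x560x3 uint8, blue, green, red), "range_z" (420x560 float32, m along the optical axis (not along the pixel's ray), 0 where there is no reading), "camera_matrix" (3x3 intrinsics, pixels), "cam_to_world" (4x4, takes a point from camera to world coordinates). Camera axes: x right, y down, z forward; pixel columns grow to the right and rows downward; lengths in m; the calibration is good to about 2 mm. A picture is of the moment at which its call begins.
- hand_in(): hands the job in, once; it reports no verdict.
Trained networks look in the newest picture that a camera, given by its name, has taken for a name from the list of things; names that differ only in an ending like _2 or _b are one class to them, and where a whole thing is asked for, a point or a joint stands for the part that bears it (a point fixed in the world has none). Each returns a list of dicts, best first, with "conf" (0 to 1); they miss things now and then, are a little off and sometimes report something else, mostly with a low value. They report only what shows in the picture. A call takes as long as a camera call. They do not tell look-alikes from the thing itself.
- spot_in(camera, label): "box" ([centre column, centre row, width, height] in pixels, round what is visible of it).
- cut_out(camera, label): "mask" (420x560 bool, what is visible of it) and "box" ([centre column, centre row, width, height] in pixels, round what is visible of it).
The state is a dict: "t": time; "q": joint angles; "joint_vel": joint speeds; "joint_torque": joint torques, N m; "eef_pos": TCP position; "tool_rot": TCP orientation; "contact_force": force on the tool from outside, world axes, zero at the start; "torque": the same for the moment, N m; "gripper_width": opening from 0.0 (shut) to 1.0 (fully open).
Only numpy, scipy, OpenCV 4.12 (cv2) and the standard library are available. Lean on these libraries where they do the work, as an engineer would, in place of code of your own. Each camera call takes 0.05 s, during which the arm holds its last target. There are 200 camera calls.

## Working session

There is one attempt and no reset: what is moved stays moved. The work goes in short steps, Python scripts to look and compute and a shell command to move; the robot and the scene stay as the last step left them, time stands still between calls to the robot, and variables do not carry over. Pictures are saved under pics/ and viewed, about 8 in all and at most 12, crops included, and the job is handed in when it is done.

```bash
mkdir -p pics; cat > h.py <<'E'
import numpy as np, cv2
from station import *
def pts(c):
    z=c["range_z"];K=c["camera_matrix"];v,u=np.indices(z.shape)
    p=np.stack([(u-K[0,2])*z/K[0,0],(v-K[1,2])*z/K[1,1],z,np.ones_like(z)],-1)
    return (p@c["cam_to_world"].T)[...,:3]
E
python3 - <<'E'
from h import *
o=get_obs();print(o,tcp_to_tips)
for n in("top","scene"):
    c=read_camera(n);cv2.imwrite(f"pics/{n}1.png",c["pixels"]);P=pts(c);np.savez(f"{n}1.npz",P=P,im=c["pixels"])
    print(n,c["cam_to_world"][:3,3])
    for l in("unit","start_pad","jar","rack","dishes","release"):
        for d in cut_out(n,l)[:3]:
            m=d["mask"]&(c["range_z"]>0)
            q=P[m]
            if len(q): print(l,round(d["conf"],2),np.round(d["box"]),"med",np.round(np.median(q,0),3),"lo",np.round(np.percentile(q,3,0),3),"hi",np.round(np.percentile(q,97,0),3))
E
```

```text
{'t': 0.0, 'q': array([-1.38909563,  0.47780272,  0.02233801,  1.55645565, -0.01149233,
        1.10932905, -0.08309687]), 'joint_vel': array([ 0.00124706, -0.0004687 , -0.00131968,  0.00069595, -0.00129839,
        0.00036229, -0.00055462]), 'joint_torque': array([-2.50274597e-04, -5.96466029e+01,  1.60785299e+00, -2.81186289e+01,
        1.25294714e-02,  9.53489682e-03, -5.30194214e-06]), 'eef_pos': array([0.19273998, 0.64630337, 0.24932215]), 'tool_rot': array([ 0.69965357,  0.10143299,  0.69974187, -0.10274989]), 'contact_force': array([-0.32638408,  0.52696637,  0.20339823]), 'torque': array([ 0.01229085, -0.00098378, -0.02373642]), 'gripper_width': 1.0020583276229824} 0.019
top [ 0.48704353 -0.04308152  1.06241924]
unit 0.93 [269. 174. 156. 127.] med [0.662 0.012 0.087] lo [ 0.519 -0.172  0.074] hi [0.785 0.169 0.092]
start_pad 0.6 [212. 225.  22.  23.] med [0.519 0.136 0.084] lo [0.497 0.114 0.077] hi [0.541 0.158 0.087]
jar 0.69 [168. 176.  25.  20.] med [0.643 0.243 0.082] lo [0.623 0.227 0.011] hi [0.666 0.269 0.087]
rack 0.91 [413. 173.  38.  22.] med [ 0.664 -0.377  0.027
[... 1010 characters left out ...]
 [ 0.643 -0.413  0.003] hi [ 0.689 -0.337  0.043]
rack 0.66 [190. 216.  42.  24.] med [ 0.711 -0.256  0.041] lo [ 0.651 -0.34   0.004] hi [ 0.755 -0.235  0.057]
dishes 0.73 [258. 264. 185. 139.] med [0.692 0.072 0.086] lo [ 0.517 -0.161  0.009] hi [0.801 0.192 0.093]
dishes 0.69 [322. 236.  24.  13.] med [ 0.439 -0.     0.027] lo [ 0.408 -0.032  0.001] hi [0.504 0.06  0.086]
dishes 0.59 [368. 239.  21.  21.] med [0.361 0.084 0.026] lo [0.327 0.051 0.006] hi [0.383 0.107 0.03 ]
release 0.47 [290. 227.  15.   6.] med [ 0.542 -0.022  0.074] lo [ 0.525 -0.037  0.071] hi [ 0.558 -0.01   0.077]
release 0.27 [320. 317.  24.  40.] med [0.657 0.266 0.058] lo [0.632 0.239 0.008] hi [0.672 0.277 0.087]
```

View pics/top1.png

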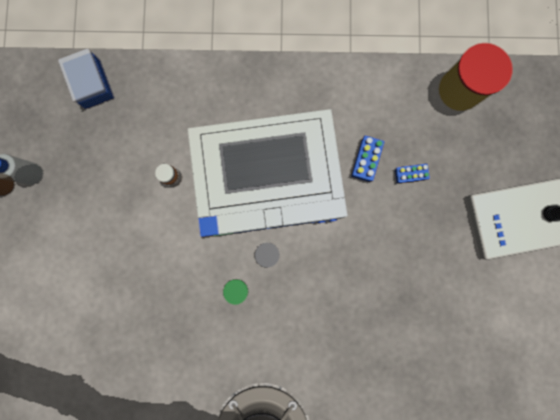

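View pics/scene1.png

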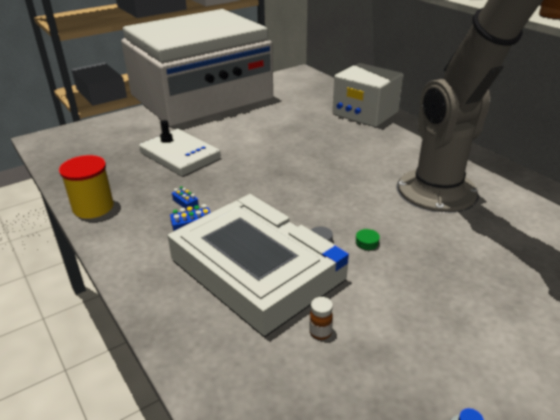

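```bash
python3 - <<'E'
from h import *
from scipy.spatial.transform import Rotation as R
o=get_obs();q=o["tool_rot"];print("tool axes cols\n",R.from_quat(q[[1,2,3,0]]).as_matrix().round(3))
d=np.load("top1.npz");P=d["P"]
m=(P[...,2]>.079)&(P[...,2]<.1)&(abs(P[...,0]-.65)<.2)&(abs(P[...,1]-.01)<.21)
r=cv2.minAreaRect(P[m][:,:2].astype(np.float32));print(r)
a=np.deg2rad(r[2]);a=(a+np.pi/4)%(np.pi/2)-np.pi/4;print("yaw",a)
c=np.array(r[0]);u=np.array([np.cos(a),np.sin(a)]);v=np.array([-u[1],u[0]])
q=P[...,:2]-c;X=q@u;Y=q@v
w=lambda x,y:(c+x*u+y*v).round(4)
print("pad",w(-.1125,.1575),"rim",w(-.1125,.0825),"end",w(-.1125,-.1675),"u",u)
s=(abs(X+.1125)<.012)
for lo in np.arange(-.18,.18,.006):
    k=s&(Y>=lo)&(Y<lo+.006); print(round(lo+.003,3),P[k][:,2].mean().round(4) if k.any() else None,end="; ")
E
```

```text
tool axes cols
 [[ 0.     0.286  0.958]
 [ 0.     0.958 -0.286]
 [-1.     0.    -0.   ]]
((0.6532819271087646, -0.0012835115194320679), (0.27079570293426514, 0.36052408814430237), 8.701964378356934)
yaw 0.15187792979359005
pad [0.5182 0.1374] rim [0.5296 0.0632] end [ 0.5674 -0.1839] u [0.9884887  0.15129471]
-0.177 0.0838; -0.171 0.0838; -0.165 0.0836; -0.159 0.0843; -0.153 0.0841; -0.147 0.0841; -0.141 0.0843; -0.135 0.084; -0.129 0.0836; -0.123 0.083; -0.117 0.0841; -0.111 0.0835; -0.105 0.0841; -0.099 0.084; -0.093 0.0837; -0.087 0.0836; -0.081 0.0838; -0.075 0.0837; -0.069 0.0836; -0.063 0.084; -0.057 0.084; -0.051 0.0841; -0.045 0.0838; -0.039 0.0837; -0.033 0.084; -0.027 0.0838; -0.021 0.0688; -0.015 0.0715; -0.009 0.0719; -0.003 0.0717; 0.003 0.0717; 0.009 0.0721; 0.015 0.0717; 0.021 0.0736; 0.027 0.0839; 0.033 0.0836; 0.039 0.0839; 0.045 0.0836; 0.051 0.0835; 0.057 0.0836; 0.063 0.0832; 0.069 0.0841; 0.075 0.0838; 0.081 0.0837; 0.087 0.0838; 0.093 0.084; 0.099 0.0834; 0.105 0.0837; 0.111 0.0833; 0.117 0.0836; 0.123 0.0839; 0.129 0.0836; 0.135 0.0836; 0.141 0.0834; 0.147 0.0838; 0.153 0.084; 0.159 0.0841; 0.165 0.0839; 0.171 0.0833; 0.177 0.0843;
```

```bash
python3 -m jog '[{"gripper":1,"dx":0.02,"dy":-0.032,"rz":5},{"gripper":1,"dx":0.045,"dy":-0.07,"rz":10},{"gripper":1,"dx":0.07,"dy":-0.11,"rz":15},{"gripper":1,"dx":0.095,"dy":-0.15,"rz":20},{"gripper":1,"dx":0.12,"dy":-0.19,"rz":25.3},{"gripper":1,"dx":0.145,"dy":-0.228,"rz":25.3},{"gripper":1,"dx":0.17,"dy":-0.267,"rz":25.3},{"gripper":1,"dx":0.195,"dy":-0.306,"rz":25.3},{"gripper":1,"dx":0.22,"dy":-0.345,"rz":25.3},{"gripper":1,"dx":0.24,"dy":-0.376,"rz":25.3}]' 20; python3 -m jog '[{"gripper":1,"dx":0.02,"dy":-0.032},{"gripper":1,"dx":0.04,"dy":-0.063},{"gripper":1,"dx":0.06,"dy":-0.095},{"gripper":1,"dx":0.085,"dy":-0.133},{"gripper":1,"dx":0.085,"dy":-0.133},{"gripper":1,"dx":0.085,"dy":-0.133,"dz":-0.04},{"gripper":1,"dx":0.085,"dy":-0.133,"dz":-0.08},{"gripper":1,"dx":0.085,"dy":-0.133,"dz":-0.11},{"gripper":1,"dx":0.085,"dy":-0.133,"dz":-0.11},{"gripper":1,"dx":0.085,"dy":-0.133,"dz":-0.11}]'
python3 -c "
from station import get_obs;print(get_obs()['contact_force'],get_obs()['tool_rot'])"
```

```text
[ 0.18195962 -0.50831345  0.27912768] [ 0.69969699  0.1021041   0.69970266 -0.1020542 ]$[0]: bad value
$[0]: bad value
```

```bash
python3 -m jog '[{"gripper":1.0,"dx":0.0,"dy":0.0,"dz":0.0,"rx":0.0,"ry":0.0,"rz":0.0}]' 20; python3 -m jog --help | head -20
```

```text
t: 0.8
eef_pos: [0.1929, 0.6469, 0.2503]
tool_rot: [0.7, 0.102, 0.7, -0.102]
contact_force: [0.0, 0.8, -0.1]
gripper_width: 0.86invalid input: not JSON, or not a number
```

All keys are required in each row.

```bash
python3 -m jog '[{"gripper":1,"dx":0.02,"dy":-0.032,"dz":0,"rx":0,"ry":0,"rz":5},{"gripper":1,"dx":0.045,"dy":-0.07,"dz":0,"rx":0,"ry":0,"rz":10},{"gripper":1,"dx":0.07,"dy":-0.11,"dz":0,"rx":0,"ry":0,"rz":15},{"gripper":1,"dx":0.095,"dy":-0.15,"dz":0,"rx":0,"ry":0,"rz":20},{"gripper":1,"dx":0.12,"dy":-0.19,"dz":0,"rx":0,"ry":0,"rz":25.3},{"gripper":1,"dx":0.145,"dy":-0.228,"dz":0,"rx":0,"ry":0,"rz":25.3},{"gripper":1,"dx":0.17,"dy":-0.267,"dz":0,"rx":0,"ry":0,"rz":25.3},{"gripper":1,"dx":0.195,"dy":-0.306,"dz":0,"rx":0,"ry":0,"rz":25.3},{"gripper":1,"dx":0.22,"dy":-0.345,"dz":0,"rx":0,"ry":0,"rz":25.3},{"gripper":1,"dx":0.24,"dy":-0.376,"dz":0,"rx":0,"ry":0,"rz":25.3}]' 20; python3 -m jog '[{"gripper":1,"dx":0.02,"dy":-0.032,"dz":0,"rx":0,"ry":0,"rz":0},{"gripper":1,"dx":0.04,"dy":-0.063,"dz":0,"rx":0,"ry":0,"rz":0},{"gripper":1,"dx":0.06,"dy":-0.095,"dz":0,"rx":0,"ry":0,"rz":0},{"gripper":1,"dx":0.085,"dy":-0.133,"dz":0,"rx":0,"ry":0,"rz":0},{"gripper":1,"dx":0.085,"dy":-0.133,"dz":0,"rx":0,"ry":0,"rz":0},{"gripper":1,"dx":0.085,"dy":-0.133,"dz":-0.04,"rx":0,"ry":0,"rz":0},{"gripper":1,"dx":0.085,"dy":-0.133,"dz":-0.08,"rx":0,"ry":0,"rz":0},{"gripper":1,"dx":0.085,"dy":-0.133,"dz":-0.11,"rx":0,"ry":0,"rz":0},{"gripper":1,"dx":0.085,"dy":-0.133,"dz":-0.11,"rx":0,"ry":0,"rz":0},{"gripper":1,"dx":0.085,"dy":-0.133,"dz":-0.11,"rx":0,"ry":0,"rz":0}]'
```

```text
t: 1.8
eef_pos: [0.4342, 0.2681, 0.2507]
tool_rot: [0.705, -0.053, 0.705, 0.053]
contact_force: [0.4, 1.1, 1.2]
gripper_width: 0.004
t: 2.8
eef_pos: [0.518, 0.1381, 0.1408]
tool_rot: [0.705, -0.054, 0.705, 0.054]
contact_force: [0.8, 0.2, -0.0]
gripper_width: 0.001
```

```bash
python3 -m jog '[{"gripper":1,"dx":0,"dy":0,"dz":-0.01,"rx":0,"ry":0,"rz":0},{"gripper":1,"dx":0,"dy":0,"dz":-0.02,"rx":0,"ry":0,"rz":0},{"gripper":1,"dx":0,"dy":0,"dz":-0.024,"rx":0,"ry":0,"rz":0},{"gripper":1,"dx":0,"dy":0,"dz":-0.024,"rx":0,"ry":0,"rz":0}]'; for i in 1 2 3; do python3 -m jog '[{"gripper":1,"dx":0,"dy":0,"dz":-0.002,"rx":0,"ry":0,"rz":0},{"gripper":1,"dx":0,"dy":0,"dz":-0.004,"rx":0,"ry":0,"rz":0},{"gripper":1,"dx":0,"dy":0,"dz":-0.004,"rx":0,"ry":0,"rz":0}]'; done
```

```text
t: 3.2
eef_pos: [0.5175, 0.1378, 0.1159]
tool_rot: [0.705, -0.054, 0.705, 0.054]
contact_force: [-0.4, -0.3, 0.4]
gripper_width: -0.001
t: 3.5
eef_pos: [0.5178, 0.1379, 0.1122]
tool_rot: [0.705, -0.054, 0.705, 0.054]
contact_force: [0.9, 0.4, 1.3]
gripper_width: -0.001
t: 3.8
eef_pos: [0.5177, 0.1378, 0.108]
tool_rot: [0.705, -0.054, 0.705, 0.054]
contact_force: [-0.1, 0.8, 1.2]
gripper_width: 0.0
t: 4.1
eef_pos: [0.5179, 0.1379, 0.1042]
tool_rot: [0.705, -0.054, 0.705, 0.054]
contact_force: [0.0, 0.2, 0.6]
gripper_width: -0.0
```

```bash
python3 -m jog '[{"gripper":1,"dx":0,"dy":0,"dz":-0.001,"rx":0,"ry":0,"rz":0},{"gripper":1,"dx":0,"dy":0,"dz":-0.001,"rx":0,"ry":0,"rz":0}]';python3 -m jog '[{"gripper":1,"dx":0,"dy":0,"dz":-0.001,"rx":0,"ry":0,"rz":0},{"gripper":1,"dx":0,"dy":0,"dz":-0.001,"rx":0,"ry":0,"rz":0}]'
```

```text
t: 4.3
eef_pos: [0.5179, 0.1379, 0.1041]
tool_rot: [0.705, -0.053, 0.705, 0.054]
contact_force: [-3.7, -0.7, 10.5]
gripper_width: -0.003
t: 4.5
eef_pos: [0.518, 0.1379, 0.1041]
tool_rot: [0.705, -0.053, 0.705, 0.054]
contact_force: [-7.4, -0.8, 20.1]
gripper_width: 0.0
```

```bash
python3 -m jog '[{"gripper":1,"dx":0.0,"dy":0.0,"dz":0.001,"rx":0,"ry":0,"rz":0},{"gripper":1,"dx":0.0012,"dy":-0.008,"dz":0.001,"rx":0,"ry":0,"rz":0},{"gripper":1,"dx":0.0024,"dy":-0.016,"dz":0.001,"rx":0,"ry":0,"rz":0},{"gripper":1,"dx":0.0037,"dy":-0.024,"dz":0.001,"rx":0,"ry":0,"rz":0},{"gripper":1,"dx":0.0049,"dy":-0.032,"dz":0.001,"rx":0,"ry":0,"rz":0},{"gripper":1,"dx":0.0061,"dy":-0.04,"dz":0.001,"rx":0,"ry":0,"rz":0},{"gripper":1,"dx":0.0076,"dy":-0.05,"dz":0.001,"rx":0,"ry":0,"rz":0},{"gripper":1,"dx":0.0092,"dy":-0.06,"dz":0.001,"rx":0,"ry":0,"rz":0},{"gripper":1,"dx":0.0107,"dy":-0.07,"dz":0.001,"rx":0,"ry":0,"rz":0},{"gripper":1,"dx":0.0115,"dy":-0.075,"dz":0.001,"rx":0,"ry":0,"rz":0}]'
```

```text
t: 5.5
eef_pos: [0.5304, 0.0635, 0.1041]
tool_rot: [0.706, -0.053, 0.704, 0.054]
contact_force: [-1.4, 4.6, 6.3]
gripper_width: 0.003
```

```bash
python3 -m jog '[{"gripper":1,"dx":0.0011,"dy":-0.007,"dz":0,"rx":0,"ry":0,"rz":0},{"gripper":1,"dx":0.0021,"dy":-0.014,"dz":0,"rx":0,"ry":0,"rz":0},{"gripper":1,"dx":0.0032,"dy":-0.021,"dz":0,"rx":0,"ry":0,"rz":0},{"gripper":1,"dx":0.0043,"dy":-0.028,"dz":0,"rx":0,"ry":0,"rz":0},{"gripper":1,"dx":0.0054,"dy":-0.035,"dz":0,"rx":0,"ry":0,"rz":0},{"gripper":1,"dx":0.0064,"dy":-0.042,"dz":0,"rx":0,"ry":0,"rz":0},{"gripper":1,"dx":0.0076,"dy":-0.05,"dz":0,"rx":0,"ry":0,"rz":0},{"gripper":1,"dx":0.009,"dy":-0.059,"dz":0,"rx":0,"ry":0,"rz":0}]'; for i in 1 2 3 4; do python3 -m jog '[{"gripper":1,"dx":0.0009,"dy":-0.006,"dz":0,"rx":0,"ry":0,"rz":0}, {"gripper":1,"dx":0.0009,"dy":-0.006,"dz":0,"rx":0,"ry":0,"rz":0}]'; done
```

```text
t: 6.3
eef_pos: [0.5394, 0.0057, 0.1041]
tool_rot: [0.706, -0.053, 0.704, 0.055]
contact_force: [-1.3, 5.9, 6.5]
gripper_width: 0.0
t: 6.5
eef_pos: [0.5404, -0.0021, 0.104]
tool_rot: [0.706, -0.053, 0.704, 0.054]
contact_force: [-0.5, 1.1, 7.1]
gripper_width: 0.003
t: 6.7
eef_pos: [0.5402, -0.0091, 0.1032]
tool_rot: [0.705, -0.053, 0.705, 0.053]
contact_force: [0.0, -0.3, 0.2]
gripper_width: -0.002
t: 6.9
eef_pos: [0.5409, -0.0153, 0.1031]
tool_rot: [0.705, -0.053, 0.705, 0.053]
contact_force: [-0.1, 0.1, 0.1]
gripper_width: -0.001
t: 7.1
eef_pos: [0.542, -0.0212, 0.1033]
tool_rot: [0.705, -0.053, 0.705, 0.053]
contact_force: [0.4, -0.8, -0.1]
gripper_width: 0.001
```

The force vanished just past y = -0.002, so the fingertip is in the notch where the image placed it. Next I centre it and press.

```bash
python3 -m jog '[{"gripper":1,"dx":0,"dy":0.003,"dz":0,"rx":0,"ry":0,"rz":0},{"gripper":1,"dx":0,"dy":0.003,"dz":-0.004,"rx":0,"ry":0,"rz":0},{"gripper":1,"dx":0,"dy":0.003,"dz":-0.008,"rx":0,"ry":0,"rz":0},{"gripper":1,"dx":0,"dy":0.003,"dz":-0.0095,"rx":0,"ry":0,"rz":0},{"gripper":1,"dx":0,"dy":0.003,"dz":-0.0095,"rx":0,"ry":0,"rz":0}]'; for i in 1 2 3; do python3 -m jog '[{"gripper":1,"dx":0,"dy":0,"dz":-0.0015,"rx":0,"ry":0,"rz":0},{"gripper":1,"dx":0,"dy":0,"dz":-0.003,"rx":0,"ry":0,"rz":0},{"gripper":1,"dx":0,"dy":0,"dz":-0.003,"rx":0,"ry":0,"rz":0}]'; done
```

```text
t: 7.6
eef_pos: [0.5417, -0.0171, 0.0934]
tool_rot: [0.705, -0.054, 0.705, 0.054]
contact_force: [-0.3, 0.7, 0.2]
gripper_width: 0.006
t: 7.9
eef_pos: [0.5421, -0.0171, 0.0908]
tool_rot: [0.705, -0.054, 0.705, 0.054]
contact_force: [-0.3, 0.2, 0.8]
gripper_width: 0.001
t: 8.2
eef_pos: [0.5421, -0.0171, 0.0877]
tool_rot: [0.705, -0.054, 0.705, 0.054]
contact_force: [0.0, 0.5, 1.7]
gripper_width: -0.0
t: 8.5
eef_pos: [0.5421, -0.0171, 0.0846]
tool_rot: [0.705, -0.054, 0.705, 0.054]
contact_force: [1.3, -0.1, 1.6]
gripper_width: -0.003
```

```bash
for i in 1 2; do python3 -m jog '[{"gripper":1,"dx":0,"dy":0,"dz":-0.001,"rx":0,"ry":0,"rz":0},{"gripper":1,"dx":0,"dy":0,"dz":-0.001,"rx":0,"ry":0,"rz":0}]'; done
```

```text
t: 8.7
eef_pos: [0.5421, -0.0171, 0.0841]
tool_rot: [0.705, -0.054, 0.705, 0.054]
contact_force: [-1.5, -0.1, 6.3]
gripper_width: 0.001
t: 8.9
eef_pos: [0.5422, -0.0172, 0.084]
tool_rot: [0.705, -0.053, 0.705, 0.054]
contact_force: [-3.8, 0.1, 15.8]
gripper_width: -0.001
```

The tab is at its stop: the TCP is 20 mm below its height on the rim, and the force is rising. Lifting straight up, then backing away to the left for a clear view.

```bash
python3 -m jog '[{"gripper":1,"dx":0,"dy":0,"dz":0,"rx":0,"ry":0,"rz":0},{"gripper":1,"dx":0,"dy":0,"dz":0.004,"rx":0,"ry":0,"rz":0},{"gripper":1,"dx":0,"dy":0,"dz":0.012,"rx":0,"ry":0,"rz":0},{"gripper":1,"dx":0,"dy":0,"dz":0.03,"rx":0,"ry":0,"rz":0},{"gripper":1,"dx":0,"dy":0,"dz":0.07,"rx":0,"ry":0,"rz":0},{"gripper":1,"dx":0,"dy":0,"dz":0.11,"rx":0,"ry":0,"rz":0},{"gripper":1,"dx":0,"dy":0,"dz":0.15,"rx":0,"ry":0,"rz":0},{"gripper":1,"dx":-0.02,"dy":0.04,"dz":0.17,"rx":0,"ry":0,"rz":0},{"gripper":1,"dx":-0.03,"dy":0.085,"dz":0.17,"rx":0,"ry":0,"rz":0},{"gripper":1,"dx":-0.04,"dy":0.13,"dz":0.17,"rx":0,"ry":0,"rz":0}]'
python3 -m jog '[{"gripper":1,"dx":0,"dy":0.045,"dz":0,"rx":0,"ry":0,"rz":0},{"gripper":1,"dx":0,"dy":0.09,"dz":0,"rx":0,"ry":0,"rz":0},{"gripper":1,"dx":0,"dy":0.135,"dz":0,"rx":0,"ry":0,"rz":0},{"gripper":1,"dx":0,"dy":0.18,"dz":0,"rx":0,"ry":0,"rz":0},{"gripper":1,"dx":0,"dy":0.22,"dz":0,"rx":0,"ry":0,"rz":0},{"gripper":1,"dx":0,"dy":0.22,"dz":0,"rx":0,"ry":0,"rz":0},{"gripper":1,"dx":0,"dy":0.22,"dz":0,"rx":0,"ry":0,"rz":0}]'
python3 - <<'E'
from h import *
c=read_camera("top");P=pts(c);cv2.imwrite("pics/top2.png",c["pixels"])
a=.15188;C=np.array([.6533,-.0013]);u=np.array([np.cos(a),np.sin(a)]);v=np.array([-u[1],u[0]])
P0=np.load("top1.npz")["P"]
for Q in(P0,P):
    q=Q[...,:2]-C;X=q@u;Y=q@v
    z=lambda x0,x1,y0,y1:np.median(Q[(X>x0)&(X<x1)&(Y>y0)&(Y<y1)][:,2]).round(4)
    print("tab",z(-.12,-.105,-.012,.012),"lid front",z(-.065,-.05,-.1,.1),"lid back",z(.08,.11,-.1,.1))
for l in("jar","rack","dishes"):
    for d in cut_out("top",l)[:2]:
        m=d["mask"];print(l,round(d["conf"],2),np.round(d["box"]),np.median(P[m],0).round(3), "before same mask",np.median(P0[m],0).round(3))
E
```

```text
t: 9.9
eef_pos: [0.5017, 0.1139, 0.2541]
tool_rot: [0.706, -0.053, 0.704, 0.053]
contact_force: [0.4, -0.3, -0.1]
gripper_width: -0.001
t: 10.6
eef_pos: [0.5014, 0.3337, 0.2524]
tool_rot: [0.705, -0.055, 0.705, 0.054]
contact_force: [-0.5, -1.9, -0.3]
gripper_width: -0.001
tab 0.0716 lid front 0.0877 lid back 0.0879
tab 0.0639 lid front 0.1043 lid back 0.0898
jar 0.67 [170. 176.  21.  22.] [0.643 0.242 0.082] before same mask [0.643 0.242 0.082]
rack 0.83 [368. 159.  32.  45.] [ 0.697 -0.259  0.037] before same mask [ 0.697 -0.258  0.037]
rack 0.78 [412. 172.  39.  22.] [ 0.665 -0.376  0.027] before same mask [ 0.665 -0.376  0.027]
dishes 0.69 [266. 255.  26.  26.] [ 0.449 -0.005  0.024] before same mask [ 0.449 -0.005  0.025]
dishes 0.62 [236. 292.  27.  28.] [0.355 0.073 0.025] before same mask [0.355 0.073 0.025]
```

View pics/top2.png

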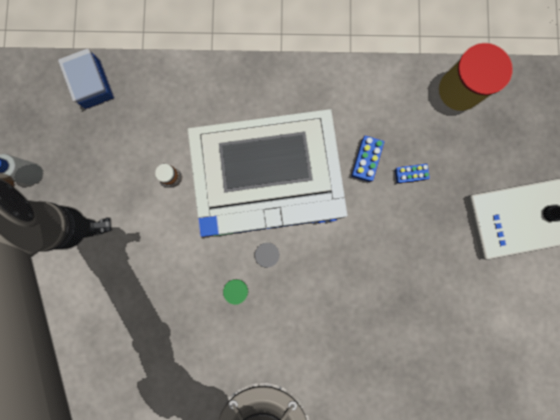

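The lid's front edge now casts a dark gap at about (273, 200). The arm is clear at the left, and the jar (168, 176), rack (368, 158) and dishes (267, 254) haven't moved.

```bash
python3 -c "
from station import *;print(hand_in())"
```

```text
the job is handed in; nothing more can be done
None
```

The job is done and handed in; `hand_in` gives no verdict. I touched the closed fingertip down on the blue pad and ran it right along the rim with about 6 N of contact. The force dropped away at the notch, which sits at the middle of the rim, where the camera had also placed it. I then pressed the tab to its stop, with the force rising to 16 N at 20 mm below the rim top, lifted straight up and moved the hand away to the left.

Last checks, from the top camera before hand-in:
- **Tab:** it is about 7.7 mm lower than before.
- **Lid:** its front edge stands about 16.6 mm higher, roughly 0.094 rad. I checked this in a single picture, so I did not measure that it was at rest.
- **Jar, rack and dishes:** their positions are unchanged to within about 1 mm.
- **Contact:** the hand is clear of everything, with no contact force beyond sensor noise. The job took under 11 s of the 64 s allowed.

No check failed or disagreed. The first two move commands were refused because each row needs all its keys, and nothing moved.

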